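# Line up the lidded pots by size on the service board

## Robot

A 7-joint arm with a two-finger parallel gripper is mounted at the origin on the work surface. World frame = base frame: x ahead of the robot, y to its left, z up, the work surface at z = 0. Lengths are in m, angles in rad, forces in N, time in s.
With the tool pointing down it reaches from about 0.4 to 0.875 m from the base axis. Payload 19.3 kg.
Tool frame: the origin (TCP) lies at the very end of the fingers, on their centre line; the grasp point (between the pads) lies 19 mm behind it; z points along the fingers, y is the line along which they close (so a half turn about z gives the same grasp; the last joint's range is limited). The gripper opens to 85 mm and grips with 20 to 120 N. Pads are 22 mm wide; open, the fingers measure 114 mm over their backs; the gripper's body (76 mm by 85 mm) begins 54 mm behind the grasp point. The pads swing forward as they close: fully open they stand 13 mm farther back than shut.
Start: joints at [1.165, 0.521, -0.036, 1.599, 0.021, 1.021, -0.113], TCP at [0.206, -0.59, 0.231] pointing down, gripper open.
Joint ranges: [-2.91, 2.91], [-0.3, 2.13], [-1.5, 1.42], [0.17, 2.43], [-1.26, 4.41], [0.16, 1.93], [-2.52, 2.52]. Speed limits (rad/s): [1.89, 1.89, 2.39, 2.39, 3.01, 3.01, 3.01].

## Interface

Orientations are given as [roll, pitch, yaw] about the fixed x, y, z axes, in that order (R = Rz(yaw) Ry(pitch) Rx(roll)).
In Python, from workcell import bot gives the robot as it stands.
- The arm moves only by the shell command python3 -m crank 'ROWS' [FORCE]. ROWS is a JSON object of lists of equal length, an entry for each row: "travel": the shift along the world's x, y, z in cm, a list of three; "turn": the turn, a rotation vector about the world's x, y, z in degrees, a list of three; "gripper": the closure, from 0 (fully open) to 1 (shut). A call has exactly 5 rows; each row is the pose to reach, as a shift and turn from the pose commanded when the call began; what a row does not reach only later rows make up. A row lasts 1/10 s, in which the tool goes at most 50 mm and 8.59 degrees, less where a joint would pass 70% of its speed; a pose out of reach is approached as far as the arm can. A call with a gripper value outside its range is refused whole. The fingers move at their own pace and stop on an object; FORCE is the grip in N (left out, the last holds). Time passes only in rows, so rows that repeat a pose let the fingers close, or fill a call up. It gives the time, the measured TCP pose, the force, the opening and the grip force at its end, in the units of the state.
- bot.observe(): the state, without advancing time (a new reading comes with each control period).
- bot.grab_frame(name): name is "scene" or "top" or "wrist"; returns a dict with "pixels" (400x640x3 uint8, red, green, blue), "fx", "fy", "cx", "cy" (pixels), "dist" ([k1, k2, p1, p2, k3] as OpenCV has them; the pictures are not rectified), "extrinsics" (4x4, takes a point from world to camera coordinates). Camera axes: x right, y down, z forward; pixel columns grow to the right and rows downward; lengths in m; the calibration is good to about 2 mm. A picture is of the moment at which its call begins. There is no depth.
- bot.job_done(): hands the job in; it is judged then, once.
The state is a dict: "clock": time; "qpos": joint angles; "qd": joint speeds; "joint_efforts": joint torques, N m; "position": TCP position; "tool_rot": TCP orientation; "force": force on the tool from outside, world axes, zero at the start; "moment": the same for the moment, N m; "grip_width": finger opening in m; "finger_force": force on a finger pad.
Only numpy, scipy, OpenCV 4.12 (cv2) and the standard library are available. Lean on these libraries where they do the work, as an engineer would, in place of code of your own. Each camera call takes 0.05 s, during which the arm holds its last target. There are 200 camera calls.

## Task

Set up the service board: line the four lidded pots up in order of size, one standing in the middle of each cork mat, with the smallest on the mat beside the spoon crock and each next one larger, so that the largest is at the napkin end. Keep the pots upright throughout, never tipping one over, and let go of them all.

Things in the scene. Friction and masses are not known exactly. Their poses are not given: they have to be found in the camera images.
- pot_a: the smallest of the four lidded pots: an upright closed round pot of frosted pale plastic with straight sides and a flush white lid, 40 mm in diameter, 42 mm tall, about 50 g (mass varies by a third). It starts upright on the steel table on the robot's side of the board. Origin: centre of its underside; z up along its axis.
- pot_b: the second smallest of the four lidded pots: an upright closed round pot of frosted pale plastic with straight sides and a flush white lid, 48 mm in diameter, 60 mm tall, about 80 g (mass varies by a third). It starts upright on the steel table on the robot's side of the board. Origin: centre of its underside; z up along its axis.
- pot_c: the second largest of the four lidded pots: an upright closed round pot of frosted pale plastic with straight sides and a flush white lid, 56 mm in diameter, 80 mm tall, about 130 g (mass varies by a third). It starts upright on the steel table on the robot's side of the board. Origin: centre of its underside; z up along its axis.
- pot_d: the largest of the four lidded pots: an upright closed round pot of frosted pale plastic with straight sides and a flush white lid, 64 mm in diameter, 102 mm tall, about 200 g (mass varies by a third). It starts upright on the steel table on the robot's side of the board. Origin: centre of its underside; z up along its axis.
- mat_1: round cork mat, 80 mm across, 4 mm thick; number 1 of four alike in a row, 105 mm apart, on a fixed wooden board (430 x 100 x 12 mm), counted from the robot's right (-y) to its left, so 1 and 4 are the ends. Fixed. Origin: centre of its underside; top face 4 mm above it, 16 mm above the table. Its y axis runs along the row to higher numbers.
- mat_2: round cork mat, 80 mm across, 4 mm thick; number 2 of four alike in a row, 105 mm apart, on a fixed wooden board (430 x 100 x 12 mm), counted from the robot's right (-y) to its left, so 1 and 4 are the ends. Fixed. Origin: centre of its underside; top face 4 mm above it, 16 mm above the table. Its y axis runs along the row to higher numbers.
- mat_3: round cork mat, 80 mm across, 4 mm thick; number 3 of four alike in a row, 105 mm apart, on a fixed wooden board (430 x 100 x 12 mm), counted from the robot's right (-y) to its left, so 1 and 4 are the ends. Fixed. Origin: centre of its underside; top face 4 mm above it, 16 mm above the table. Its y axis runs along the row to higher numbers.
- mat_4: round cork mat, 80 mm across, 4 mm thick; number 4 of four alike in a row, 105 mm apart, on a fixed wooden board (430 x 100 x 12 mm), counted from the robot's right (-y) to its left, so 1 and 4 are the ends. Fixed. Origin: centre of its underside; top face 4 mm above it, 16 mm above the table. Its y axis runs along the row to higher numbers.
- crock: white ceramic spoon crock, 80 mm across, 110 mm tall, steel spoons in it up to 170 mm; fixed on the table just beyond one end of the board, 113 mm from the nearest mat's centre. Which end varies; a steel napkin holder (90 x 50 x 82 mm, fixed) stands likewise at the other end. Origin: centre of its underside.
Things that resemble listed ones, but are neither listed nor needed, are in the scene too. Leave any blue or red look-alike of the pot_c alone.

How it is judged:
At the end, for the whole second after the job is handed in: Counting from the mat next to the spoon crock, the smallest, second smallest, second largest and largest pot each stand on their own mat in that order, each centre within 15 mm of its mat's centre, underside on the mat (within 3 mm), upright within 0.1 rad, at rest and released (((horizontal distance between crock and mat_1 below 0.2 m and horizontal distance between pot_a and mat_1 below 0.015 m and z of pot_a in the frame of mat_1 between 0.001 and 0.007 m and horizontal distance between pot_b and mat_2 below 0.015 m and z of pot_b in the frame of mat_2 between 0.001 and 0.007 m and horizontal distance between pot_c and mat_3 below 0.015 m and z of pot_c in the frame of mat_3 between 0.001 and 0.007 m and horizontal distance between pot_d and mat_4 below 0.015 m and z of pot_d in the frame of mat_4 between 0.001 and 0.007 m) or (horizontal distance between crock and mat_4 below 0.2 m and horizontal distance between pot_a and mat_4 below 0.015 m and z of pot_a in the frame of mat_4 between 0.001 and 0.007 m and horizontal distance between pot_b and mat_3 below 0.015 m and z of pot_b in the frame of mat_3 between 0.001 and 0.007 m and horizontal distance between pot_c and mat_2 below 0.015 m and z of pot_c in the frame of mat_2 between 0.001 and 0.007 m and horizontal distance between pot_d and mat_1 below 0.015 m and z of pot_d in the frame of mat_1 between 0.001 and 0.007 m)) and angle between each of pot_a, pot_b, pot_c, pot_d's own z axis and vertical below 0.1 rad and linear speed of each of pot_a, pot_b, pot_c, pot_d below 0.02 m/s and angular speed of each of pot_a, pot_b, pot_c, pot_d below 0.2 rad/s); the robot touches nothing.
It fails at once if the smallest pot is tipped by more than 0.6 rad (angle between pot_a's own z axis and vertical above 0.6 rad).
It fails at once if the second smallest pot is tipped by more than 0.6 rad (angle between pot_b's own z axis and vertical above 0.6 rad).
It fails at once if the second largest pot is tipped by more than 0.6 rad (angle between pot_c's own z axis and vertical above 0.6 rad).
It fails at once if the largest pot is tipped by more than 0.6 rad (angle between pot_d's own z axis and vertical above 0.6 rad).
It also fails if it takes over 96 s, if anything falls off the work surface, if the arm or the gripper's body presses on something with over 40 N, if the wrist force passes 120 N, or if a joint passes its speed limit or range.

## Working session

There is one attempt and no reset: what is moved stays moved. The work goes in short steps, Python scripts to look and compute and a shell command to move; the robot and the scene stay as the last step left them, time stands still between calls to the robot, and variables do not carry over. Pictures are saved under pics/ and viewed, at most 14 in all, crops included, and the job is handed in when it is done.

```bash
ls; mkdir -p pics
python3 - <<'E'
from workcell import bot
import cv2,numpy as np
s=bot.observe();print(s['clock'],np.round(s['position'],3),s['tool_rot'],s['grip_width'])
for n in("scene","top"):
    f=bot.grab_frame(n);cv2.imwrite(f"pics/{n}0.png",f["pixels"][:,:,::-1]);print(n,f["fx"],f["cx"],f["cy"],f["dist"],np.round(f["extrinsics"],3).tolist())
E
```

```text
pics
0.0 [ 0.206 -0.59   0.231] [-3.14040150e+00  9.23521290e-05  3.35779244e-01] 0.08525875733143197
scene 458.95262768113594 316.397147695389 194.52375950580438 [-0.02876092  0.          0.          0.          0.        ] [[-0.718, 0.696, -0.01, 0.357], [0.573, 0.583, -0.576, -0.219], [-0.395, -0.42, -0.817, 1.149], [0.0, 0.0, 0.0, 1.0]]
top 452.3206575893065 324.42548539026546 208.02058856342376 [0.02944974 0.         0.         0.         0.        ] [[0.012, -1.0, 0.029, -0.054], [-0.982, -0.017, -0.189, 0.468], [0.189, -0.026, -0.982, 0.913], [0.0, 0.0, 0.0, 1.0]]
```

View pics/scene0.png

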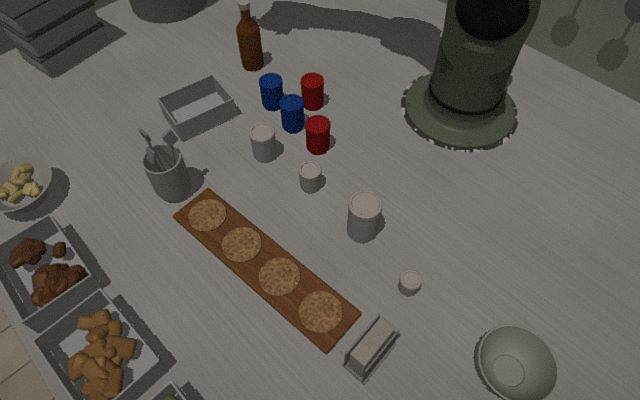

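View pics/top0.png

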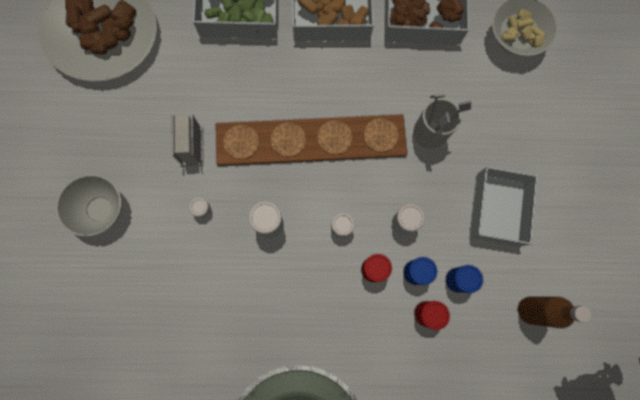

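Top view, pale pots: (200,207), (265,217), (343,224) and (410,217). The red and blue cans at (377,268), (421,271), (432,315) and (465,279) are the look-alikes. The mats run from (241,141) to (381,134). The crock at (440,118) is at the -y end, beside mat_1, so a→mat_1 and d→mat_4.

```bash
cat > h.py <<'E'
import cv2,numpy as np
from workcell import bot
def cal(f):
    return np.array([[f["fx"],0,f["cx"]],[0,f["fy"],f["cy"]],[0,0,1]]),np.array(f["dist"]),np.array(f["extrinsics"])
def norm(f,uv):
    K,d,E=cal(f); return cv2.undistortPoints(np.array(uv,float).reshape(-1,1,2),K,d).reshape(-1,2)
def ray(f,uv):
    E=cal(f)[2]; n=norm(f,uv); D=np.c_[n,np.ones(len(n))]@E[:3,:3]
    return -E[:3,:3].T@E[:3,3],D
def plane(f,uv,z):
    c,D=ray(f,uv); return c+D*((z-c[2])/D[:,2])[:,None]
def tri(f,a,g,b):
    P=cv2.triangulatePoints(cal(f)[2][:3],cal(g)[2][:3],norm(f,a).T,norm(g,b).T); return (P[:3]/P[3]).T
def blobs(f,lo,hi,amin=60,amax=3000,k=3):
    hsv=cv2.cvtColor(f["pixels"],cv2.COLOR_RGB2HSV)
    m=cv2.morphologyEx(cv2.inRange(hsv,np.array(lo),np.array(hi)),cv2.MORPH_OPEN,np.ones((k,k),np.uint8))
    cs,_=cv2.findContours(m,cv2.RETR_EXTERNAL,cv2.CHAIN_APPROX_NONE)
    return [cv2.fitEllipse(cv2.convexHull(c)) for c in cs if amin<cv2.contourArea(c)<amax and len(cv2.convexHull(c))>5],m
E
python3 - <<'E'
from h import *
t=bot.grab_frame("top");s=bot.grab_frame("scene")
for n,f,pts in(("top",t,[(200,207),(265,217),(343,224),(410,217),(300,200),(241,141),(225,128),(288,138)]),("scene",s,[(410,278),(365,203),(310,171),(262,132),(365,225),(320,312),(240,243),(330,270)])):
    h=cv2.cvtColor(f["pixels"],cv2.COLOR_RGB2HSV)
    for p in pts: print(n,p,np.median(h[p[1]-2:p[1]+3,p[0]-2:p[0]+3].reshape(-1,3),0))
    for b in blobs(f,(0,0,150),(180,60,255),80)[0]: print(" lid",np.round(b,1) if 0 else [np.round(x,1) for x in b])
E
```

```text
top (200, 207) [ 16.  27. 170.]
top (265, 217) [ 17.  27. 175.]
top (343, 224) [ 17.  27. 174.]
top (410, 217) [ 17.  27. 167.]
top (300, 200) [ 26.  15. 140.]
top (241, 141) [ 15. 125. 130.]
top (225, 128) [ 12. 147. 103.]
top (288, 138) [ 15. 125. 132.]
 lid [array([342.6, 223.1]), array([20.7, 21.9]), np.float64(117.1)]
 lid [array([410.6, 217.7]), array([21.1, 25.9]), np.float64(106.9)]
 lid [array([264.6, 216.3]), array([29.9, 31. ]), np.float64(78.5)]
 lid [array([198.2, 206.3]), array([14.6, 17.6]), np.float64(41.8)]
 lid [array([490.5, 210. ]), array([37.8, 50.4]), np.float64(175.2)]
scene (410, 278) [ 13.  29. 134.]
scene (365, 203) [ 13.  30. 136.]
scene (310, 171) [ 13.  30. 135.]
scene (262, 132) [ 14.  29. 134.]
scene (365, 225) [30. 12. 81.]
scene (320, 312) [ 15. 124. 120.]
scene (240, 243) [ 15. 129. 116.]
scene (330, 270) [ 15.  18. 119.]
```

```bash
cat > meas.py <<'E'
from h import *
t=bot.grab_frame("top");s=bot.grab_frame("scene")
def near(bs,pts,r=9):
    out=[]
    for p in pts:
        c=[b for b in bs if np.hypot(b[0][0]-p[0],b[0][1]-p[1])<r]; out.append(max(c,key=lambda b:b[1][0]) if c else None)
    return out
names="abcd"
lt=near(blobs(t,(8,20,148),(24,60,255),60)[0],[(199,206),(343,223),(410,217),(265,216)])
ls=near(blobs(s,(6,23,110),(22,60,255),60)[0],[(410,279),(310,171),(262,132),(366,203)])
for n,b,c in zip(names,lt,ls):
    print(n,[np.round(x,1) for x in b] if b else b,[np.round(x,1) for x in c] if c else c)
    if b and c: print("   tri",np.round(tri(t,[b[0]],s,[c[0]]),4), "diam", np.round(max(b[1])*np.linalg.norm(tri(t,[b[0]],s,[c[0]])-ray(t,[b[0]])[0])/t["fx"],4))
mt=near(blobs(t,(13,90,112),(20,200,255),300)[0],[(381,134),(335,137),(288,138),(241,141)],14)
ms=near(blobs(s,(13,90,100),(20,200,255),300)[0],[(207,214),(241,244),(279,276),(320,311)],14)
for i,(b,c) in enumerate(zip(mt,ms)):
    print(i+1,[np.round(x,1) for x in b] if b else b,[np.round(x,1) for x in c] if c else c)
    if b and c: print("   tri",np.round(tri(t,[b[0]],s,[c[0]]),4),"top@16",np.round(plane(t,[b[0]],.016),4),"scene@16",np.round(plane(s,[c[0]],.016),4))
E
cat > crop.py <<'E'
from h import *
import sys
t=bot.grab_frame(sys.argv[1]);x,y,w,h=map(int,sys.argv[3:7]);k=min(790/w,590/h)
cv2.imwrite(sys.argv[2],cv2.resize(t["pixels"][y:y+h,x:x+w,::-1],None,fx=k,fy=k,interpolation=cv2.INTER_CUBIC))
E
python3 meas.py; python3 crop.py top pics/crop.png 170 170 280 160
```

```text
a [array([197.9, 205.7]), array([16.5, 17.7]), np.float64(33.4)] [array([410.5, 278.4]), array([19.9, 22.3]), np.float64(128.6)]
   tri [[0.4694 0.2196 0.0427]] diam 0.0387
b [array([342.4, 223.6]), array([19.4, 22.6]), np.float64(116.1)] [array([309.4, 169.1]), array([17.5, 23.5]), np.float64(85.4)]
   tri [[ 0.4341 -0.0844  0.0587]] diam 0.0469
c [array([410.4, 216.9]), array([23.4, 26.1]), np.float64(113.4)] [array([261.2, 131. ]), array([19. , 25.7]), np.float64(83.1)]
   tri [[ 0.4472 -0.2223  0.0797]] diam 0.0543
d [array([264.3, 216.2]), array([30.2, 31.8]), np.float64(74.3)] [array([364.7, 203.6]), array([28. , 34.2]), np.float64(96.0)]
   tri [[0.4395 0.0731 0.1012]] diam 0.0634
1 [array([380.7, 134.3]), array([32.9, 34.3]), np.float64(108.3)] [array([206.6, 214.6]), array([30.8, 38.3]), np.float64(71.2)]
   tri [[ 0.6469 -0.1729  0.0152]] top@16 [[ 0.6462 -0.1724  0.016 ]] scene@16 [[ 0.6474 -0.173   0.016 ]]
2 [array([334.5, 136.4]), array([33.4, 34.7]), np.float64(113.1)] [array([241.1, 243.9]), array([33.8, 39.8]), np.float64(71.9)]
   tri [[ 0.6391 -0.0682  0.0157]] top@16 [[ 0.6389 -0.068   0.016 ]] scene@16 [[ 0.6393 -0.0683  0.016 ]]
3 [array([287.6, 138.7]), array([34. , 35.7]), np.float64(87.0)] [array([278.8, 276.1]), array([37.6, 41.3]), np.float64(71.0)]
   tri [[0.6314 0.0368 0.0158]] top@16 [[0.6311 0.0372 0.016 ]] scene@16 [[0.6317 0.0365 0.016 ]]
4 [array([240.4, 141. ]), array([33.1, 36.3]), np.float64(84.1)] [array([320. , 311.4]), array([41.4, 42.7]), np.float64(89.7)]
   tri [[0.6239 0.1415 0.0156]] top@16 [[0.6233 0.1421 0.016 ]] scene@16 [[0.6244 0.141  0.016 ]]
```

View pics/crop.png

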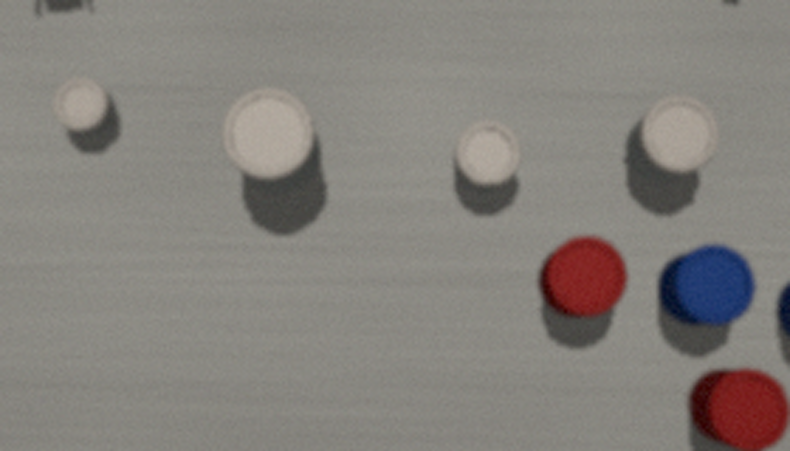

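Named by pixel (top view):
- a = (198,206), 39 mm across, 43 mm high.
- b = (342,224), 47 mm across, 59 mm high.
- c = (410,217), 54 mm across, 80 mm high.
- d = (264,216), 63 mm across, 101 mm high.

All four are pale, and the sizes and heights fit the text. The crop shows the blue and red cans are separate. The mats come out 15–16 mm high and 105 mm apart, as they should. I start with pot_c.

```bash
python3 -m crank '{"travel":[[2,3.5,0],[5,7.5,0],[8,11.5,0],[10,15,0],[12,18.4,0]],"turn":[[0,0,0],[0,0,0],[0,0,0],[0,0,0],[0,0,0]],"gripper":[0,0,0,0,0]}' 30
python3 -m crank '{"travel":[[3,4.5,-1],[6,9,-2],[9,13.5,-3],[11,16.5,-3],[12.1,18.4,-3]],"turn":[[0,0,0],[0,0,0],[0,0,0],[0,0,0],[0,0,0]],"gripper":[0,0,0,0,0]}'
python3 -m crank '{"travel":[[0,0,0],[0,0,0],[0,0,0],[0,0,0],[0,0,0]],"turn":[[0,0,0],[0,0,0],[0,0,0],[0,0,0],[0,0,0]],"gripper":[0,0,0,0,0]}'; python3 -c "
from workcell import bot;print(bot.observe())"
```

```text
clock: 0.85
position: [0.3267, -0.4044, 0.2314]
tool_rot: [3.141, -0.0, 0.336]
force: [0.4, -1.4, -0.4]
grip_width: 0.0856
finger_force: 0.0
clock: 1.35
position: [0.4489, -0.218, 0.201]
tool_rot: [-3.141, -0.001, 0.34]
force: [0.1, -1.4, 0.7]
grip_width: 0.0853
finger_force: 0.0
clock: 1.85
position: [0.4465, -0.2228, 0.2013]
tool_rot: [3.141, 0.0, 0.334]
force: [0.6, 0.0, -0.0]
grip_width: 0.085
finger_force: 0.0
{'clock': 1.85, 'qpos': array([ 0.47520383,  0.36530683, -0.16672812,  1.95162201,  0.08051596,
        0.83088833, -0.97149374]), 'qd': array([-0.0044616 ,  0.0019091 , -0.00447714, -0.00152111, -0.00092449,
        0.00033709, -0.00144597]), 'joint_efforts': array([-2.99956359e-02, -7.20440125e+01, -3.92035134e-01, -3.19658518e+01,
        1.85851153e-02,  2.76503422e-03,  1.41200816e-02]), 'position': array([ 0.44654508, -0.22283423,  0.20133588]), 'tool_rot': array([3.14148623e+00, 4.81564412e-05, 3.34356616e-01]), 'force': array([ 0.64230955,  0.04965109, -0.02872765]), 'moment': array([-0.00618511, -0.01397912,  0.02913252]), 'finger_force': 0.0, 'grip_width': 0.0849630928580588}
```

```bash
python3 -m crank '{"travel":[[0,0,-4],[0,0,-8],[0,0,-12],[0,0,-15],[0,0,-16.1]],"turn":[[0,0,0],[0,0,0],[0,0,0],[0,0,0],[0,0,0]],"gripper":[0,0,0,0,0]}'
python3 -m crank '{"travel":[[0,0,0],[0,0,0],[0,0,0],[0,0,0],[0,0,0]],"turn":[[0,0,0],[0,0,0],[0,0,0],[0,0,0],[0,0,0]],"gripper":[0.2,0.3,0.5,0.6,0.7]}' 30
python3 -m crank '{"travel":[[0,0,0],[0,0,0],[0,0,0.5],[0,0,1.5],[0,0,3]],"turn":[[0,0,0],[0,0,0],[0,0,0],[0,0,0],[0,0,0]],"gripper":[0.7,0.7,0.7,0.7,0.7]}'
```

```text
clock: 2.35
position: [0.4456, -0.2219, 0.0379]
tool_rot: [-3.139, 0.003, 0.335]
force: [0.2, 0.5, -0.2]
grip_width: 0.0856
finger_force: 0.0
clock: 2.85
position: [0.4477, -0.2226, 0.0418]
tool_rot: [3.14, -0.002, 0.335]
force: [-1.2, 0.5, 11.5]
grip_width: 0.0555
finger_force: 33.0
clock: 3.35
position: [0.4467, -0.222, 0.0711]
tool_rot: [-3.141, 0.0, 0.336]
force: [-0.1, 0.1, -1.4]
grip_width: 0.0553
finger_force: 32.3
```

```bash
python3 -m crank '{"travel":[[0,0,3],[0,0,6],[1,1.5,9],[3,4.5,11],[6,8.5,11]],"turn":[[0,0,0],[0,0,0],[0,0,0],[0,0,0],[0,0,0]],"gripper":[0.7,0.7,0.7,0.7,0.7]}'
python3 -m crank '{"travel":[[3,4.2,0],[6,8.4,0],[9,12.6,0],[11.5,16,0],[12.45,17.4,0]],"turn":[[0,0,0],[0,0,0],[0,0,0],[0,0,0],[0,0,0]],"gripper":[0.7,0.7,0.7,0.7,0.7]}'
python3 -m crank '{"travel":[[0,0,-1.5],[0,0,-4.5],[0,0,-7.5],[0,0,-10],[0,0,-11.5]],"turn":[[0,0,0],[0,0,0],[0,0,0],[0,0,0],[0,0,0]],"gripper":[0.7,0.7,0.7,0.7,0.7]}'
python3 -m crank '{"travel":[[0,0,-0.3],[0,0,-0.6],[0,0,-0.8],[0,0,-0.8],[0,0,-0.8]],"turn":[[0,0,0],[0,0,0],[0,0,0],[0,0,0],[0,0,0]],"gripper":[0.7,0.7,0.7,0.7,0.7]}'
```

```text
clock: 3.85
position: [0.5078, -0.1381, 0.1843]
tool_rot: [3.138, -0.004, 0.332]
force: [0.6, -0.5, -1.8]
grip_width: 0.0554
finger_force: 32.7
clock: 4.35
position: [0.6329, 0.0421, 0.1812]
tool_rot: [-3.14, -0.002, 0.34]
force: [-0.6, 0.6, -2.0]
grip_width: 0.0555
finger_force: 32.7
clock: 4.85
position: [0.6301, 0.0355, 0.0637]
tool_rot: [-3.142, 0.002, 0.335]
force: [0.3, -0.9, -1.8]
grip_width: 0.0553
finger_force: 32.6
clock: 5.35
position: [0.6317, 0.0369, 0.058]
tool_rot: [3.141, -0.001, 0.336]
force: [-0.5, 1.7, -1.3]
grip_width: 0.0554
finger_force: 32.6
```

```bash
python3 -m crank '{"travel":[[0,0,-0.1],[0,0,-0.2],[0,0,-0.2],[0,0,-0.2],[0,0,-0.2]],"turn":[[0,0,0],[0,0,0],[0,0,0],[0,0,0],[0,0,0]],"gripper":[0.7,0.7,0.7,0.7,0.7]}'; python3 crop.py scene pics/c1.png 180 150 220 165
```

```text
clock: 5.85
position: [0.6321, 0.037, 0.0576]
tool_rot: [3.141, -0.002, 0.336]
force: [-9.2, -0.7, 29.2]
grip_width: 0.0555
finger_force: 35.6
```

View pics/c1.png

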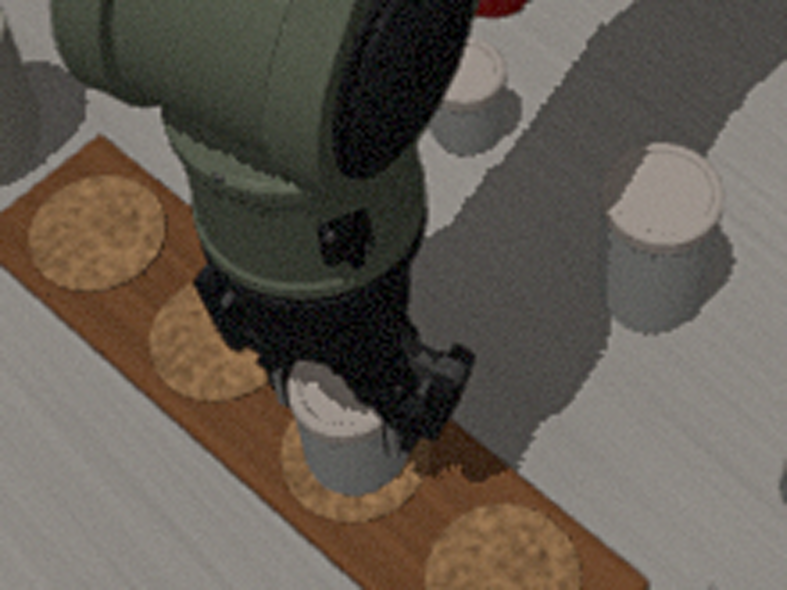

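The crop shows pot_c standing on mat_3, at about (352,440), near the mat's centre, with 29 N of contact. Releasing it and heading for pot_b at (0.434,-0.084).

```bash
python3 -m crank '{"travel":[[0,0,0.1],[0,0,0.1],[0,0,0.1],[0,0,0.1],[0,0,0.1]],"turn":[[0,0,0],[0,0,0],[0,0,0],[0,0,0],[0,0,0]],"gripper":[0.3,0.2,0.1,0.05,0.05]}'
python3 -m crank '{"travel":[[0,0,1],[0,0,4],[0,0,7],[0,0,10],[-1,-0.5,12]],"turn":[[0,0,0],[0,0,0],[0,0,0],[0,0,0],[0,0,0]],"gripper":[0,0,0,0,0]}'
python3 -m crank '{"travel":[[-4,-2.5,0],[-8,-5,0],[-12,-7.5,0],[-16,-10,-1],[-18.7,-11.6,-2]],"turn":[[0,0,0],[0,0,0],[0,0,0],[0,0,0],[0,0,0]],"gripper":[0,0,0,0,0]}'
python3 -m crank '{"travel":[[0,0,0],[0,0,0],[0,0,0],[0,0,0],[0,0,0]],"turn":[[0,0,0],[0,0,0],[0,0,0],[0,0,0],[0,0,0]],"gripper":[0,0,0,0,0]}'; python3 meas.py
```

```text
clock: 6.4
position: [0.6314, 0.0369, 0.0562]
tool_rot: [-3.142, 0.0, 0.336]
force: [-0.3, -0.0, -0.1]
grip_width: 0.0807
finger_force: 0.0
clock: 6.9
position: [0.6225, 0.0327, 0.1791]
tool_rot: [3.141, -0.003, 0.336]
force: [-0.2, 0.4, -0.2]
grip_width: 0.0856
finger_force: 0.0
clock: 7.4
position: [0.432, -0.0857, 0.1569]
tool_rot: [3.141, -0.0, 0.334]
force: [1.1, -0.3, 0.7]
grip_width: 0.0857
finger_force: 0.0
clock: 7.9
position: [0.4349, -0.0836, 0.1564]
tool_rot: [-3.142, -0.0, 0.337]
force: [0.6, -0.4, -0.4]
grip_width: 0.0854
finger_force: 0.0
a [array([197.7, 205.8]), array([17.9, 20. ]), np.float64(44.3)] [array([410.5, 278.7]), array([19.8, 22.3]), np.float64(111.5)]
   tri [[0.4694 0.2199 0.042 ]] diam 0.0438
b None [array([309.4, 169.1]), array([17.8, 22.2]), np.float64(85.1)]
c None None
d [array([264.3, 216.3]), array([31.5, 33. ]), np.float64(69.6)] [array([364.8, 203.8]), array([28.1, 34. ]), np.float64(95.1)]
   tri [[0.4393 0.0733 0.1004]] diam 0.066
1 None [array([206.7, 214.6]), array([30.8, 38.8]), np.float64(69.7)]
2 None [array([241., 244.]), array([34.3, 40.1]), np.float64(71.3)]
3 None None
4 [array([241.2, 141.5]), array([36.9, 41.2]), np.float64(88.7)] [array([320.1, 311.3]), array([42.2, 43. ]), np.float64(78.9)]
   tri [[0.6232 0.1405 0.0132]] top@16 [[0.6221 0.1402 0.016 ]] scene@16 [[0.6241 0.1411 0.016 ]]
```

```bash
python3 -m crank '{"travel":[[0,0,-3],[0,0,-6.5],[0,0,-10],[0,0,-12.5],[0,0,-13.1]],"turn":[[0,0,0],[0,0,0],[0,0,0],[0,0,0],[0,0,0]],"gripper":[0,0,0,0,0]}'
python3 -m crank '{"travel":[[0,0,0],[0,0,0],[0,0,0],[0,0,0],[0,0,0]],"turn":[[0,0,0],[0,0,0],[0,0,0],[0,0,0],[0,0,0]],"gripper":[0.2,0.3,0.5,0.6,0.75]}' 30
python3 -m crank '{"travel":[[0,0,0],[0,0,0],[0,0,0.5],[0,0,1.5],[0,0,3]],"turn":[[0,0,0],[0,0,0],[0,0,0],[0,0,0],[0,0,0]],"gripper":[0.75,0.75,0.75,0.75,0.75]}'
python3 -m crank '{"travel":[[0,0,2],[0,0,5],[2,0,7],[5,0.2,7],[9,0.4,7]],"turn":[[0,0,0],[0,0,0],[0,0,0],[0,0,0],[0,0,0]],"gripper":[0.75,0.75,0.75,0.75,0.75]}'
python3 -m crank '{"travel":[[4,0.4,0],[8,0.8,0],[10.5,1.2,0],[11.5,1.2,0],[11.5,1.25,-1]],"turn":[[0,0,0],[0,0,0],[0,0,0],[0,0,0],[0,0,0]],"gripper":[0.75,0.75,0.75,0.75,0.75]}'
python3 -m crank '{"travel":[[0,0,-2],[0,0,-5],[0,0,-6.5],[0,0,-7],[0,0,-7.2]],"turn":[[0,0,0],[0,0,0],[0,0,0],[0,0,0],[0,0,0]],"gripper":[0.75,0.75,0.75,0.75,0.75]}'
```

```text
clock: 8.5
position: [0.4333, -0.0837, 0.0232]
tool_rot: [-3.14, 0.003, 0.336]
force: [0.2, 1.1, 1.8]
grip_width: 0.0855
finger_force: 0.0
clock: 9.0
position: [0.4352, -0.0842, 0.0266]
tool_rot: [3.141, -0.002, 0.336]
force: [-1.1, 1.4, 9.2]
grip_width: 0.0472
finger_force: 29.3
clock: 9.5
position: [0.4342, -0.0841, 0.0562]
tool_rot: [-3.141, 0.0, 0.336]
force: [-0.5, -0.6, -0.9]
grip_width: 0.0473
finger_force: 31.1
clock: 10.0
position: [0.5251, -0.0805, 0.1276]
tool_rot: [3.141, -0.002, 0.335]
force: [-0.5, 0.1, -0.6]
grip_width: 0.0471
finger_force: 31.1
clock: 10.5
position: [0.6405, -0.0677, 0.1166]
tool_rot: [3.141, -0.002, 0.336]
force: [-0.5, -0.3, -1.0]
grip_width: 0.0471
finger_force: 31.1
clock: 11.0
position: [0.6391, -0.0677, 0.0434]
tool_rot: [-3.141, 0.0, 0.336]
force: [0.3, -1.0, -0.4]
grip_width: 0.0474
finger_force: 31.1
```

```bash
python3 -m crank '{"travel":[[0,0,-0.1],[0,0,-0.1],[0,0,-0.1],[0,0,-0.1],[0,0,-0.1]],"turn":[[0,0,0],[0,0,0],[0,0,0],[0,0,0],[0,0,0]],"gripper":[0.75,0.75,0.5,0.3,0.2]}'
python3 -m crank '{"travel":[[0,0,0],[0,0,2],[0,0,5],[0,0,9],[0,0,13]],"turn":[[0,0,0],[0,0,0],[0,0,0],[0,0,0],[0,0,0]],"gripper":[0.15,0.15,0.15,0,0]}'
python3 -m crank '{"travel":[[-2,3,1],[-4.5,7,1],[-7,11,1],[-9,15,1],[-11.5,19,1]],"turn":[[0,0,0],[0,0,0],[0,0,0],[0,0,0],[0,0,0]],"gripper":[0,0,0,0,0]}'
python3 -m crank '{"travel":[[-2,3.5,0],[-4,7,-2],[-5,9,-5],[-5.5,9.8,-7],[-5.5,9.8,-7]],"turn":[[0,0,0],[0,0,0],[0,0,0],[0,0,0],[0,0,0]],"gripper":[0,0,0,0,0]}'; python3 crop.py scene pics/s2.png 170 100 300 225; python3 -c "
from workcell import bot;s=bot.observe();print(s['qpos'],s['position'])"
```

```text
clock: 11.5
position: [0.6396, -0.0676, 0.0426]
tool_rot: [3.141, -0.0, 0.336]
force: [-0.0, -0.9, 0.4]
grip_width: 0.0683
finger_force: 0.0
clock: 12.0
position: [0.6391, -0.0675, 0.1736]
tool_rot: [-3.141, 0.001, 0.336]
force: [0.4, 0.1, -0.0]
grip_width: 0.0852
finger_force: 0.0
clock: 12.5
position: [0.5237, 0.1238, 0.1826]
tool_rot: [3.142, -0.001, 0.335]
force: [0.8, 0.6, 0.2]
grip_width: 0.0854
finger_force: 0.0
clock: 13.0
position: [0.4675, 0.2212, 0.1104]
tool_rot: [3.142, 0.004, 0.338]
force: [0.6, -0.7, 1.0]
grip_width: 0.0852
finger_force: 0.0
[-0.3891156   0.53100377 -0.21982677  1.97240695  0.18122172  0.65850352
 -1.95730901] [0.46884671 0.22049588 0.111886  ]
```

View pics/s2.png

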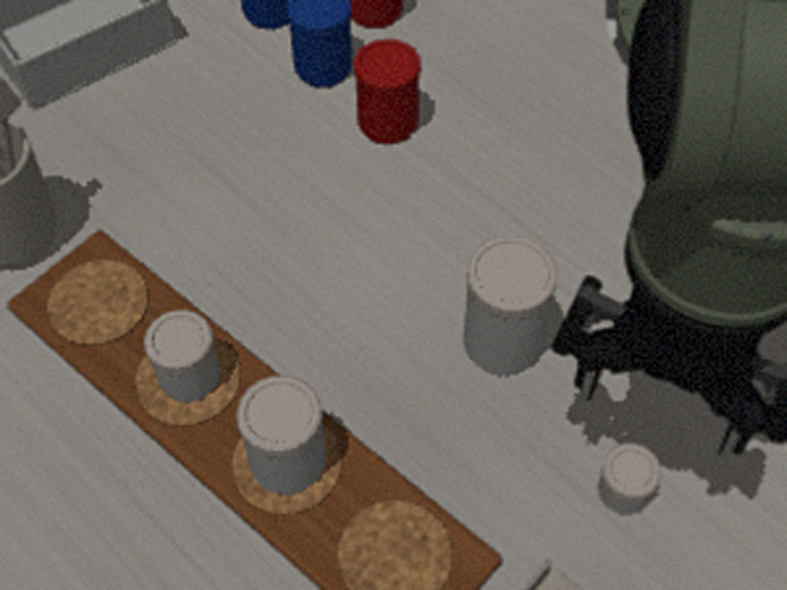

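The crop shows pots b at (182,350) and c at (282,430) upright on mats 2 and 3, and the gripper over pot_a at (630,480). Picking a.

```bash
python3 -m crank '{"travel":[[0,0,-3],[0,0,-6.5],[0,0,-9],[0,0,-10],[0,0,-10.3]],"turn":[[0,0,0],[0,0,0],[0,0,0],[0,0,0],[0,0,0]],"gripper":[0,0,0,0,0]}'
python3 -m crank '{"travel":[[0,0,0],[0,0,0],[0,0,0],[0,0,0],[0,0,0]],"turn":[[0,0,0],[0,0,0],[0,0,0],[0,0,0],[0,0,0]],"gripper":[0.2,0.3,0.5,0.65,0.8]}' 30
python3 -m crank '{"travel":[[0,0,0],[0,0,0],[0,0,0.5],[0,0,1.5],[0,0,3]],"turn":[[0,0,0],[0,0,0],[0,0,0],[0,0,0],[0,0,0]],"gripper":[0.8,0.8,0.8,0.8,0.8]}'
python3 -m crank '{"travel":[[0,0,3],[0,0,7],[0,0,11],[0.5,-2,12],[2,-5,12]],"turn":[[0,0,0],[0,0,0],[0,0,0],[0,0,0],[0,0,0]],"gripper":[0.8,0.8,0.8,0.8,0.8]}'
python3 -m crank '{"travel":[[2,-4,0],[4,-8,0],[6,-12,0],[8,-16,0],[10,-20,0]],"turn":[[0,0,0],[0,0,0],[0,0,0],[0,0,0],[0,0,0]],"gripper":[0.8,0.8,0.8,0.8,0.8]}'
python3 -m crank '{"travel":[[2,-4,0],[4,-8,0],[5.5,-12,0],[5.75,-14.3,0],[5.75,-14.3,0]],"turn":[[0,0,0],[0,0,0],[0,0,0],[0,0,0],[0,0,0]],"gripper":[0.8,0.8,0.8,0.8,0.8]}'; python3 crop.py scene pics/s3.png 120 80 240 180
```

```text
clock: 13.55
position: [0.47, 0.2198, 0.0095]
tool_rot: [3.141, 0.0, 0.335]
force: [0.3, 0.6, 0.6]
grip_width: 0.0856
finger_force: 0.0
clock: 14.05
position: [0.47, 0.2206, 0.0103]
tool_rot: [-3.141, -0.001, 0.336]
force: [-1.4, -1.2, 11.3]
grip_width: 0.039
finger_force: 28.8
clock: 14.55
position: [0.4692, 0.2203, 0.0399]
tool_rot: [3.142, 0.001, 0.336]
force: [0.6, 0.9, -0.3]
grip_width: 0.0397
finger_force: 30.3
clock: 15.05
position: [0.4897, 0.1717, 0.1624]
tool_rot: [-3.141, -0.004, 0.339]
force: [1.2, -0.3, -1.5]
grip_width: 0.0393
finger_force: 30.4
clock: 15.55
position: [0.5899, -0.0314, 0.1603]
tool_rot: [3.142, -0.001, 0.336]
force: [0.2, 0.2, 0.3]
grip_width: 0.0389
finger_force: 30.4
clock: 16.05
position: [0.6464, -0.1771, 0.1597]
tool_rot: [3.14, 0.001, 0.331]
force: [0.2, 0.4, 0.4]
grip_width: 0.0391
finger_force: 30.4
```

View pics/s3.png

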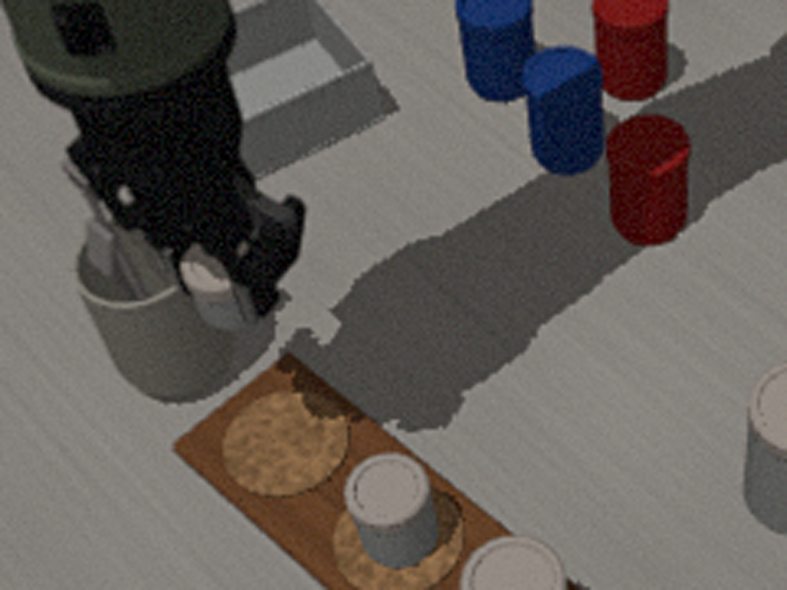

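The crop shows pot_a held upright over mat_1, with the spoons leaning away (+x and -y). Lowering in stages while watching the force, placed 3 mm on the side away from the crock.

```bash
python3 -m crank '{"travel":[[0,0.3,-1.5],[0,0.3,-3],[0,0.3,-5],[0,0.3,-7],[0,0.3,-8.5]],"turn":[[0,0,0],[0,0,0],[0,0,0],[0,0,0],[0,0,0]],"gripper":[0.8,0.8,0.8,0.8,0.8]}'
python3 -m crank '{"travel":[[0,0,-1],[0,0,-2],[0,0,-3],[0,0,-3.9],[0,0,-4.5]],"turn":[[0,0,0],[0,0,0],[0,0,0],[0,0,0],[0,0,0]],"gripper":[0.8,0.8,0.8,0.8,0.8]}'
python3 -m crank '{"travel":[[0,0,-0.2],[0,0,-0.3],[0,0,-0.35],[0,0,-0.35],[0,0,-0.35]],"turn":[[0,0,0],[0,0,0],[0,0,0],[0,0,0],[0,0,0]],"gripper":[0.8,0.8,0.8,0.8,0.8]}'
```

```text
clock: 16.6
position: [0.6461, -0.1683, 0.072]
tool_rot: [-3.14, 0.002, 0.337]
force: [-0.3, -0.1, 0.2]
grip_width: 0.0392
finger_force: 30.4
clock: 17.1
position: [0.6469, -0.1696, 0.0286]
tool_rot: [-3.141, 0.0, 0.336]
force: [-0.4, -0.2, -1.3]
grip_width: 0.0393
finger_force: 30.4
clock: 17.6
position: [0.6472, -0.1697, 0.0264]
tool_rot: [3.141, -0.001, 0.336]
force: [-2.7, 0.4, 5.9]
grip_width: 0.0389
finger_force: 30.8
```

```bash
python3 -m crank '{"travel":[[0,0,0],[0,0,0],[0,0,0],[0,0,0],[0,0,0]],"turn":[[0,0,0],[0,0,0],[0,0,0],[0,0,0],[0,0,0]],"gripper":[0.5,0.4,0.3,0.25,0.25]}'
python3 -m crank '{"travel":[[0,0,1],[0,0,3],[0,0,7],[0,0,11],[0,0,14]],"turn":[[0,0,0],[0,0,0],[0,0,0],[0,0,0],[0,0,0]],"gripper":[0.25,0.25,0.25,0,0]}'
python3 -m crank '{"travel":[[-2,2.5,1],[-5,6,1],[-8,9.5,1],[-11,13,1],[-14,16.5,1]],"turn":[[0,0,0],[0,0,0],[0,0,0],[0,0,0],[0,0,0]],"gripper":[0,0,0,0,0]}'
python3 -m crank '{"travel":[[-3,3.5,0],[-5.5,6.5,0],[-6.7,7.8,0],[-6.7,7.8,0],[-6.7,7.8,0]],"turn":[[0,0,0],[0,0,0],[0,0,0],[0,0,0],[0,0,0]],"gripper":[0,0,0,0,0]}'; python3 crop.py scene pics/s4.png 130 100 300 225
```

```text
clock: 18.1
position: [0.6469, -0.1696, 0.0257]
tool_rot: [-3.142, 0.0, 0.336]
force: [0.5, 0.0, -0.3]
grip_width: 0.064
finger_force: 0.0
clock: 18.6
position: [0.6474, -0.1697, 0.1692]
tool_rot: [3.14, -0.002, 0.336]
force: [-0.7, -0.8, -0.4]
grip_width: 0.0852
finger_force: 0.0
clock: 19.1
position: [0.5056, -0.0035, 0.1766]
tool_rot: [3.141, -0.001, 0.336]
force: [1.1, 1.7, -0.7]
grip_width: 0.0858
finger_force: 0.0
clock: 19.6
position: [0.4404, 0.0733, 0.1764]
tool_rot: [3.141, -0.001, 0.336]
force: [0.9, -0.0, 0.0]
grip_width: 0.0852
finger_force: 0.0
```

View pics/s4.png

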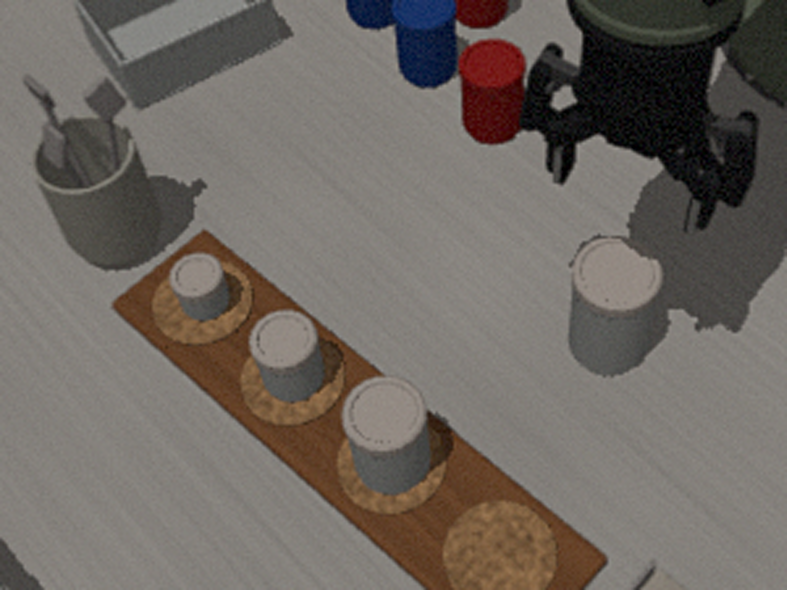

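The crop shows a, b and c standing in a row, at (200,285), (288,355) and (388,435). The gripper is above pot_d.

```bash
python3 -m crank '{"travel":[[0,0,-3],[0,0,-6.5],[0,0,-10],[0,0,-11.5],[0,0,-12]],"turn":[[0,0,0],[0,0,0],[0,0,0],[0,0,0],[0,0,0]],"gripper":[0,0,0,0,0]}'
python3 -m crank '{"travel":[[0,0,0],[0,0,0],[0,0,0],[0,0,0],[0,0,0]],"turn":[[0,0,0],[0,0,0],[0,0,0],[0,0,0],[0,0,0]],"gripper":[0.15,0.3,0.4,0.5,0.6]}' 40
python3 -m crank '{"travel":[[0,0,0],[0,0,0],[0,0,0.5],[0,0,1.5],[0,0,3]],"turn":[[0,0,0],[0,0,0],[0,0,0],[0,0,0],[0,0,0]],"gripper":[0.6,0.6,0.6,0.6,0.6]}'
python3 -m crank '{"travel":[[0,0,2],[0,0.5,5],[1.5,2,7],[4,4,7],[7.5,6,7]],"turn":[[0,0,0],[0,0,0],[0,0,0],[0,0,0],[0,0,0]],"gripper":[0.6,0.6,0.6,0.6,0.6]}'
python3 -m crank '{"travel":[[3.5,0.8,0],[7,0.8,0],[9.5,0.8,0],[10.9,0.8,0],[10.9,0.8,-1]],"turn":[[0,0,0],[0,0,0],[0,0,0],[0,0,0],[0,0,0]],"gripper":[0.6,0.6,0.6,0.6,0.6]}'
python3 -m crank '{"travel":[[0,0,-2],[0,0,-4.5],[0,0,-6.2],[0,0,-7],[0,0,-7.2]],"turn":[[0,0,0],[0,0,0],[0,0,0],[0,0,0],[0,0,0]],"gripper":[0.6,0.6,0.6,0.6,0.6]}'
python3 -m crank '{"travel":[[0,0,-0.1],[0,0,-0.1],[0,0,-0.1],[0,0,-0.1],[0,0,-0.1]],"turn":[[0,0,0],[0,0,0],[0,0,0],[0,0,0],[0,0,0]],"gripper":[0.6,0.6,0.6,0.6,0.6]}'; python3 crop.py scene pics/s5.png 180 150 240 180
```

```text
clock: 20.15
position: [0.4397, 0.0724, 0.0542]
tool_rot: [-3.142, 0.003, 0.335]
force: [-0.5, 0.8, 0.4]
grip_width: 0.0853
finger_force: 0.0
clock: 20.65
position: [0.4406, 0.0733, 0.0565]
tool_rot: [3.141, -0.002, 0.335]
force: [-0.0, -2.1, 10.1]
grip_width: 0.0634
finger_force: 44.7
clock: 21.15
position: [0.4395, 0.0734, 0.0864]
tool_rot: [-3.141, 0.001, 0.336]
force: [-0.7, 0.9, -3.0]
grip_width: 0.063
finger_force: 44.3
clock: 21.65
position: [0.5154, 0.1341, 0.1578]
tool_rot: [3.141, -0.002, 0.336]
force: [0.9, -0.7, -1.6]
grip_width: 0.063
finger_force: 44.4
clock: 22.15
position: [0.6256, 0.1414, 0.147]
tool_rot: [-3.141, -0.002, 0.335]
force: [-0.7, 0.8, -2.1]
grip_width: 0.0632
finger_force: 44.5
clock: 22.65
position: [0.6231, 0.1413, 0.0733]
tool_rot: [-3.141, 0.001, 0.336]
force: [-0.1, 0.6, -1.4]
grip_width: 0.0632
finger_force: 44.5
clock: 23.15
position: [0.6241, 0.1414, 0.0731]
tool_rot: [3.142, -0.0, 0.336]
force: [-0.1, -0.4, -1.2]
grip_width: 0.0637
finger_force: 44.5
```

View pics/s5.png

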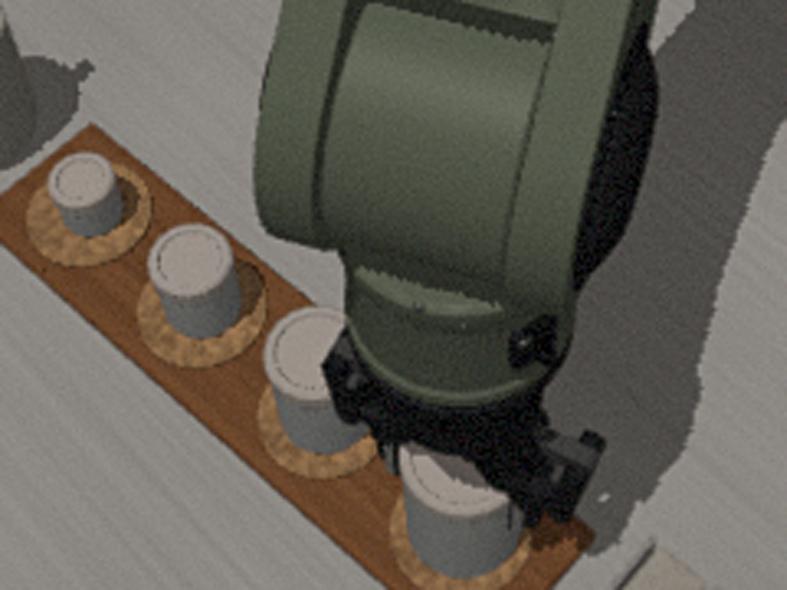

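Pot_d hangs just over mat_4 with no contact force yet. Lowering 2 mm more.

```bash
python3 -m crank '{"travel":[[0,0,-0.05],[0,0,-0.1],[0,0,-0.15],[0,0,-0.15],[0,0,-0.15]],"turn":[[0,0,0],[0,0,0],[0,0,0],[0,0,0],[0,0,0]],"gripper":[0.6,0.6,0.6,0.6,0.6]}'
python3 -m crank '{"travel":[[0,0,0],[0,0,0],[0,0,0],[0,0,0],[0,0,0]],"turn":[[0,0,0],[0,0,0],[0,0,0],[0,0,0],[0,0,0]],"gripper":[0.2,0.15,0.1,0.07,0.07]}'
python3 -m crank '{"travel":[[0,0,1],[0,0,3],[0,0,6],[0,0,10],[0,0,14]],"turn":[[0,0,0],[0,0,0],[0,0,0],[0,0,0],[0,0,0]],"gripper":[0.05,0.05,0.05,0.05,0.05]}'
python3 -m crank '{"travel":[[-4,2,0],[-8,4,0],[-12,6,0],[-16,8,0],[-18,9,0]],"turn":[[0,0,0],[0,0,0],[0,0,0],[0,0,0],[0,0,0]],"gripper":[0,0,0,0,0]}'
python3 -m crank '{"travel":[[0,4,0],[0,8,0],[0,11,0],[0,13,0],[0,13,0]],"turn":[[0,0,0],[0,0,0],[0,0,0],[0,0,0],[0,0,0]],"gripper":[0,0,0,0,0]}'
python3 crop.py scene pics/s6.png 160 150 240 180
python3 - <<'E'
from h import *
t=bot.grab_frame("top");s=bot.grab_frame("scene")
mats=np.array([[.6467,-.1728],[.6391,-.0682],[.6314,.0368],[.6238,.1416]])
for f,v in((t,148),(s,105)):
    bs=blobs(f,(6,20,v),(24,60,255),60)[0]
    for i,h in enumerate((.042,.06,.08,.102)):
        P=[(plane(f,[b[0]],.016+h)[0,:2]-mats[i]) for b in bs]
        d=[np.linalg.norm(p) for p in P]
        if d: print("abcd"[i],np.round(P[int(np.argmin(d))]*1000,1))
E
```

```text
clock: 23.7
position: [0.6243, 0.1414, 0.0726]
tool_rot: [3.141, -0.001, 0.336]
force: [-6.2, -2.5, 18.2]
grip_width: 0.0632
finger_force: 46.3
clock: 24.2
position: [0.6239, 0.1414, 0.0712]
tool_rot: [-3.142, 0.0, 0.336]
force: [0.1, 0.6, 0.1]
grip_width: 0.0796
finger_force: 0.0
clock: 24.7
position: [0.6236, 0.1414, 0.2134]
tool_rot: [-3.141, 0.0, 0.336]
force: [-0.1, -0.2, -0.2]
grip_width: 0.081
finger_force: 0.0
clock: 25.2
position: [0.441, 0.2329, 0.2122]
tool_rot: [-3.141, -0.0, 0.338]
force: [0.2, 1.0, -0.1]
grip_width: 0.0852
finger_force: 0.0
clock: 25.7
position: [0.443, 0.3643, 0.2118]
tool_rot: [-3.14, -0.0, 0.339]
force: [-0.3, -0.5, 0.2]
grip_width: 0.0853
finger_force: 0.0
a [-1.6  4.4]
b [-1.1  2. ]
c [0.1 1.7]
d [-0.6  0.6]
a [-0.4  5.1]
b [0.  2.5]
c [0.3 2. ]
d [-0.3  0.9]
```

View pics/s6.png

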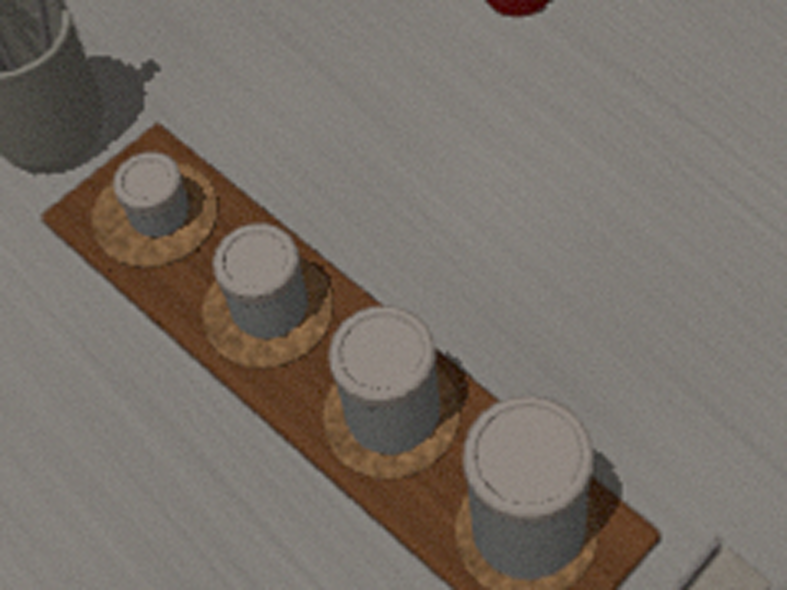

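The crop shows all four pots upright on their mats, smallest by the crock at (150,195) and largest at (528,490). Their lid centres are within about 5 mm of the mat centres, and the gripper is clear. Handing in.

```bash
python3 -c "
from workcell import bot;print(bot.job_done())"
```

```text
the job is handed in; nothing more can be done
None
```

The job is handed in at about 26 s: the four pots stand upright and released in size order from the crock (a, b, c, d on mats 1 to 4), each measured within about 5 mm of its mat's centre; the hand-in gave no verdict.

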